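Open the spice box and put the jar away

TASK

Put the spice jar that stands out on the counter away in the wooden spice box: lift the box's hinged lid all the way back until it rests open on its stop, then set the jar down upright on the floor of the box, beside the jar that already stands in there, without dropping it. Leave the lid open and both jars standing, and do not move the lemon, the yoghurt tub or the dotted mug.

Things in the scene. Friction and masses are not known exactly. Their poses are not given: they have to be found in the camera images.
- spice_box: Light wooden box with a hinged lid, fixed to the counter. Outside 140 mm deep (its x) by 210 mm wide (its y), walls 122 mm high, walls and floor 8 mm thick, one open compartment (inside 124 x 194 mm, inner floor 8 mm above the counter). Origin at the centre of its underside; its x axis points level from the handle side to the hinge side, its y along the hinge, z up.
- spice_box_lid (a joint): Angle of the lid, rad: 0 shut, growing as it opens upward; its stop is at 1.75 (a little past upright), where it stays by its own weight. The lid weighs about 0.25 kg, turns freely and falls shut if let go below about 1.45. Lid panel 144 x 214 x 10 mm, on top of the walls, so its upper face is 132 mm above the counter when shut.
- lid_handle (a point): Middle of the lid's handle, a round steel bar 10 mm thick, 96 mm long, parallel to the hinge, on two legs; moves with the lid. Shut, it is 30 mm in front of the box wall below it, 152 mm above the counter, 20 mm above the lid's upper face: 170 mm before the hinge line and 30 mm above it. It can be pinched across from above and turns between the fingers.
- lid_hinge (a point): Middle of the hinge line, which is level, at the top outer edge of the box's far wall, 122 mm above the counter, 70 mm from the box's centre along the box's x.
- loose_jar: The jar to put away: a round spice jar with a red cap, 45 mm across, 106 mm tall, about 0.11 kg, standing upright on the counter to the right of the box. Origin at the centre of its underside, z up along the jar.
- stored_jar: A similar spice jar, 45 mm across, 106 mm tall, standing loose on the floor of the box (hidden until the lid is open), anywhere along the box's width. Origin at the centre of its underside.
- lemon: Bystander: a lemon, 83 x 58 x 58 mm, on the counter. Origin at the centre of its underside.
- yoghurt_tub: Bystander: a yoghurt tub, 72 mm across, 72 mm tall. Origin at the centre of its underside.
- dotted_mug: Bystander: a white dotted mug, 91 mm tall, 82 x 114 mm with its handle, near the counter's front edge at the left. Origin at the centre of its underside.

How it is judged:
By the outcome, as a careful person would: the job done as asked, in the order asked, and still so for the second after the job is handed in, with the robot touching nothing.
It also fails if it takes over 54 s, if anything falls off the work surface, if the arm or the gripper's body presses on something with over 40 N, if the wrist force passes 120 N, or if a joint passes its speed limit or range.

ROBOT

A 6-joint arm with a two-finger parallel gripper is mounted at the origin on a cart in front of the work surface, level with it; the furniture and walls round the work are solid. World frame = base frame: x ahead of the robot, y to its left, z up, the work surface at z = 0. Lengths are in mm, angles in degrees, forces in N, time in s.
With the tool pointing down it reaches from about 325 to 875 mm from the base axis. Payload 4.4 kg.
Tool frame: the origin (TCP) lies midway between the tips of the shut fingers; the grasp point (between the pads) lies 19 mm behind it; z points along the fingers, y is the line along which they close (so a half turn about z gives the same grasp; the last joint's range is limited). The gripper opens to 85 mm and grips with 20 to 120 N. Pads are 22 mm wide; open, the fingers measure 114 mm over their backs; the gripper's body (76 mm by 85 mm) begins 54 mm behind the grasp point. The pads swing forward as they close: fully open they stand 13 mm farther back than shut.
Start: joints at [61.793, 11.837, 88.321, -0, 79.842, -8.623], TCP at [192.74, 541.737, 231.282] pointing down, gripper open.
Joint ranges: [-156.59, 156.59], [-49.26, 127.26], [12.9, 141.05], [-63.56, 243.56], [4.71, 150.69], [-161.64, 161.64]. Speed limits (degrees/s): [159.86, 159.86, 180, 180, 180, 180].

INTERFACE

Orientations are given as [roll, pitch, yaw] about the fixed x, y, z axes, in that order (R = Rz(yaw) Ry(pitch) Rx(roll)).
In Python, from station import robot gives the robot as it stands.
- The arm moves only by the tool jog_arm, called after ">>>" as name(argument=value, ...) on one line, values as JSON. Schema: {"type":"object","properties":{"steps":{"type":"array","items":{"type":"array","items":{"type":"number"},"minItems":7,"maxItems":7},"minItems":1,"maxItems":5},"grip_n":{"type":"number"},"only":{"type":"string"},"quiet":{"type":"boolean"},"lines":{"type":"string"}},"required":["steps"],"additionalProperties":false}. steps is a list of rows, 1 to 5 of them, each of 7 numbers: a rotation vector rx, ry, rz in degrees, then dx, dy, dz in mm, then the opening from 0.0 (shut) to 1.0 (fully open); each row is the pose to reach, as a shift and turn from the pose commanded when the call began, along the tool's axes at that moment; what a row does not reach only later rows make up. A row lasts 1/12 s, in which the tool goes at most 41.7 mm and 7.16 degrees, less where a joint would pass 70% of its speed; a pose out of reach is approached as far as the arm can. The fingers move at their own pace and stop on an object; grip_n is the grip in N (left out, the last holds). Time passes only in rows, so rows that do not move let the fingers close. The tool returns the time, the measured TCP pose, the force, the opening and the grip force at its end. only (a regular expression) keeps the lines of the reply that match it, lines (a string "A,B") keeps lines A to B, and quiet returns only ok. Input that does not fit is refused with a message, and nothing moves.
- robot.get_obs(): the state, without advancing time (a new reading comes with each control period).
- robot.read_camera(name): name is "scene" or "top"; returns a dict with "frame" (420x560x3 uint8, red, green, blue), "vertical_fov" (degrees; the focal length in pixels is half the picture's height over the tangent of half this angle, whatever the lens; pixels are square), "cx", "cy" (the principal point, pixels), "T" (4x4, takes a point from camera to world coordinates). Camera axes: x right, y up, looking along -z (the intrinsics and any distortion apply to the point x, -y, -z); pixel columns grow to the right and rows downward; lengths in mm; the calibration is good to about 2 mm. A picture is of the moment at which its call begins. There is no depth.
- robot.hand_in(): hands the job in; it is judged then, once.
The state is a dict: "t": time; "qpos": joint angles; "joint_velocities": joint speeds; "effort": joint torques, N m; "eef_pos": TCP position; "ee_rot": TCP orientation; "ft_force": force on the tool from outside, world axes, zero at the start; "ft_torque": the same for the moment, N m; "grip_width": opening from 0.0 (shut) to 1.0 (fully open); "gripper_force": force on a finger pad.
Only numpy, scipy, OpenCV 4.12 (cv2) and the standard library are available. Lean on these libraries where they do the work, as an engineer would, in place of code of your own. Each camera call takes 0.05 s, during which the arm holds its last target. There are 200 camera calls.

## Working session

There is one attempt and no reset: what is moved stays moved. The work goes in short steps, Python scripts to look and compute and a tool call to move; the robot and the scene stay as the last step left them, time stands still between calls to the robot, and variables do not carry over. Pictures are saved under pics/ and viewed, at most 10 in all, crops included, and the job is handed in when it is done.

```bash
ls; mkdir -p pics
```

Run:
```python
from station import robot
import cv2,numpy as np
o=robot.get_obs();print(o['t'],o['eef_pos'],o['ee_rot'])
for n in("scene","top"):
    c=robot.read_camera(n);cv2.imwrite(f'pics/{n}0.png',c['frame'][:,:,::-1])
    print(n,{k:v for k,v in c.items() if k!='frame'})
    np.savez(f'{n}0.npz',**{k:v for k,v in c.items() if not isinstance(v,str)})
```

```text
pics
station.py
0.0 [192.35946979 541.05109742 230.10759536] [-1.79868977e+02 -2.07452776e-02  1.60415322e+02]
scene {'vertical_fov': 44.02210880437719, 'cx': 286.8544897389886, 'cy': 210.02536540263057, 'T': array([[ 3.21880539e-01,  3.70467207e-01, -8.71290404e-01,
        -7.55882368e+02],
       [-9.46522637e-01,  1.47382939e-01, -2.87007259e-01,
        -4.27411128e+02],
       [ 2.20865633e-02,  9.17078142e-01,  3.98095297e-01,
         6.82867369e+02],
       [ 0.00000000e+00,  0.00000000e+00,  0.00000000e+00,
         1.00000000e+00]])}
top {'vertical_fov': 51.732045876316725, 'cx': 279.1658559508053, 'cy': 204.08538581464256, 'T': array([[ 4.23011789e-03,  9.88654607e-01, -1.50147174e-01,
         3.01048954e+02],
       [-9.99982041e-01,  3.54466290e-03, -4.83255587e-03,
        -2.67655587e+01],
       [-4.24550751e-03,  1.50164920e-01,  9.88651846e-01,
         1.33946673e+03],
       [ 0.00000000e+00,  0.00000000e+00,  0.00000000e+00,
         1.00000000e+00]])}
```

View pics/scene0.png

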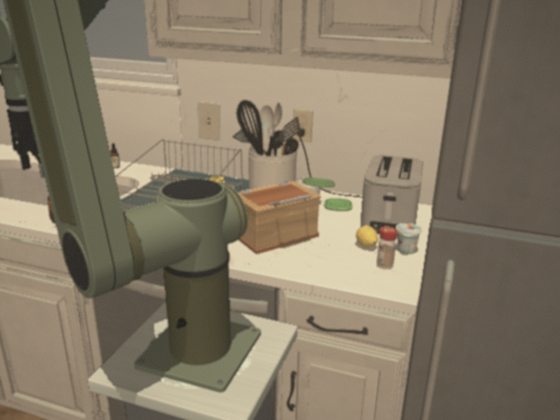

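View pics/top0.png

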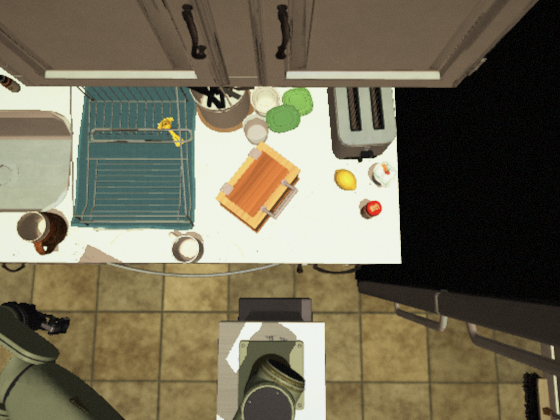

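The scene view shows the box around (280,215), with the jar at (387,245) and the lemon and tub behind it. In the top view the box is centred near (260,188), the handle near (285,203) and the red cap near (373,209). I'll zoom in on the top view.

Create h.py:
```python
import numpy as np,cv2
def load(f): return np.load(f)
def ray(c,u,v):
    H=c['frame'].shape[0];f=H/2/np.tan(np.radians(float(c['vertical_fov']))/2)
    d=np.array([(u-float(c['cx']))/f,-(v-float(c['cy']))/f,-1.]);T=np.array(c['T'])
    return T[:3,3],T[:3,:3]@d
def onz(c,u,v,z):
    o,d=ray(c,u,v);return o+d*(z-o[2])/d[2]
def proj(c,p):
    H=c['frame'].shape[0];f=H/2/np.tan(np.radians(float(c['vertical_fov']))/2)
    T=np.array(c['T']);q=T[:3,:3].T@(np.array(p)-T[:3,3]);return float(c['cx'])+f*q[0]/-q[2],float(c['cy'])-f*q[1]/-q[2]
```

Run:
```python
from h import *
c=load('top0.npz');im=c['frame'][:,:,::-1]
z=cv2.resize(im[130:240,210:320],None,fx=5.4,fy=5.4,interpolation=cv2.INTER_CUBIC)
cv2.imwrite('pics/z0.png',z)
hsv=cv2.cvtColor(im.copy(),cv2.COLOR_BGR2HSV)
def blob(m,reg,name,zz):
    M=np.zeros_like(m);a,b,cc,d=reg;M[b:d,a:cc]=m[b:d,a:cc]
    n,l,s,ce=cv2.connectedComponentsWithStats(M);i=1+np.argmax(s[1:,4])
    print(name,s[i],ce[i],onz(c,*ce[i],zz).round(1))
    return (l==i).astype(np.uint8)
red=(((hsv[...,0]<8)|(hsv[...,0]>172))&(hsv[...,1]>150)&(hsv[...,2]>80)).astype(np.uint8)
blob(red,(350,190,400,230),'cap',106)
wood=((hsv[...,0]<22)&(hsv[...,1]>70)&(hsv[...,2]>80)).astype(np.uint8)
w=blob(wood,(205,135,315,240),'wood',132)
k=cv2.findContours(w,cv2.RETR_EXTERNAL,cv2.CHAIN_APPROX_NONE)[0][0]
r=cv2.minAreaRect(k);print(r)
for p in cv2.boxPoints(r): print(p,onz(c,*p,132).round(1))
s=load('scene0.npz')
print('jar scene',)
```

```text
cap [366 201  15  15 127] [372.56692913 208.20472441] [ 477.4 -289.2  106. ]
wood [ 216  141   84   92 3737] [259.64945143 187.32860583] [532.3  34.7 132. ]
((259.342529296875, 186.66358947753906), (55.992713928222656, 77.07061767578125), 37.7939453125)
[213.60391 199.95813] [495.6 164.4 132. ]
[260.8346  139.05539] [674.1  32.8 132. ]
[305.08115 173.36905] [573.2 -94.3 132. ]
[257.85046 234.27179] [399.   38.3 132. ]
jar scene
```

View pics/z0.png

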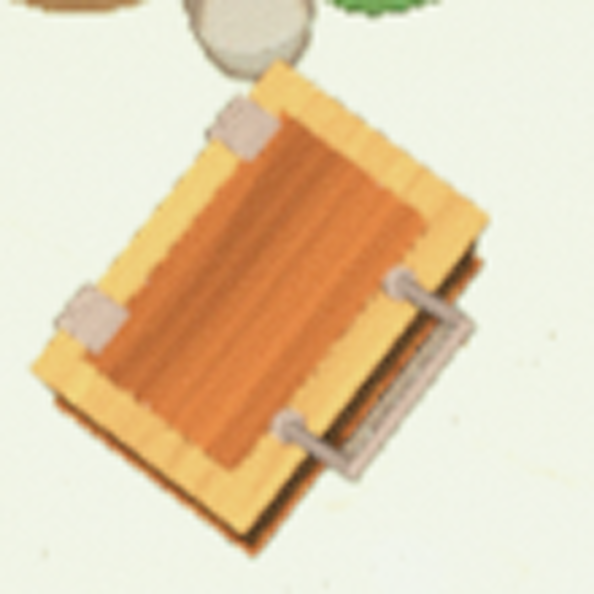

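The zoom shows the lid's upper face with corners at (282,60), (490,218), (248,535) and (30,370). The handle bar runs from (352,472) to (470,325), and the hinges are on the upper-left side.

Run:
```python
from h import *
c=load('top0.npz');s=load('scene0.npz')
f=lambda u,v,z:onz(c,(u+.5)/5.4-.5+210,(v+.5)/5.4-.5+130,z)
A,B,C,D=[f(*p,132) for p in((282,60),(490,218),(248,535),(30,370))]
print(np.linalg.norm(A-B),np.linalg.norm(B-C),np.linalg.norm(C-D),np.linalg.norm(D-A))
yv=(A+B-C-D);xv=(A+D-B-C);print('xdir',np.degrees(np.arctan2(xv[1],xv[0])),'ydir along A-D',np.degrees(np.arctan2(yv[1],yv[0])))
print('centre',(A+B+C+D)/4)
h1,h2=f(352,472,152),f(470,325,152);print('handle',(h1+h2)/2,np.linalg.norm(h1-h2),np.degrees(np.arctan2(*(h2-h1)[[1,0]])))
# scene cap: mask
im=s['frame'][:,:,::-1];hsv=cv2.cvtColor(im.copy(),cv2.COLOR_BGR2HSV)
m=(((hsv[...,0]<8)|(hsv[...,0]>172))&(hsv[...,1]>130)&(hsv[...,2]>60)).astype(np.uint8);m[:,:370]=0;m[:215]=0;m[280:]=0
n,l,st,ce=cv2.connectedComponentsWithStats(m);i=1+np.argmax(st[1:,4]);print(st[i],ce[i])
for p in ((477.4,-289.2,106),(477.4,-289.2,95),(477.4,-289.2,0)):print(proj(s,p))
from station import robot
o=robot.get_obs();print(o['qpos'])
```

Run:
```python
from h import *
c=load('top0.npz');s=load('scene0.npz')
for z in range(350,700,50):
    p=onz(c,265,86,z);print(z,p.round(),np.round(proj(s,p)))
n=np.radians(52.5);x=np.array([np.cos(n),np.sin(n),0]);y=np.array([-x[1],x[0],0])
O=np.array([541.95,38.58,0])+2*x
for a,b in((-74,-107),(-74,107),(70,107),(70,-107)):print(np.round(proj(s,O+a*x+b*y+[0,0,132])))
```

```text
350 [739.  13. 350.] [306. 106.]
400 [717.  11. 400.] [305.  90.]
450 [695.   9. 450.] [304.  74.]
500 [673.   7. 500.] [303.  57.]
550 [651.   5. 550.] [302.  39.]
600 [628.   3. 600.] [301.  19.]
650 [606.   1. 650.] [299.  -1.]
[320. 196.]
[255. 211.]
[229. 194.]
[291. 180.]
```

>>> jog_arm(steps=[[0,0,0,-23.4,-22.5,0,0.4],[0,0,0,-46.8,-45,0,0.4],[0,0,0,-70.3,-67.4,0,0.4],[0,0,0,-93.7,-89.8,0,0.4],[0,0,0,-117.1,-112.3,0,0.4]])

```text
t: 0.52
eef_pos: [265.5, 395.1, 230.7]
ee_rot: [-179.9, -0.0, 160.5]
ft_force: [1.3, -0.2, -0.1]
grip_width: 0.402
gripper_force: 0.0
```

>>> jog_arm(steps=[[0,0,0,-23.4,-22.5,0,0.4],[0,0,0,-46.8,-45,0,0.4],[0,0,0,-70.3,-67.4,0,0.4],[0,0,0,-93.7,-89.8,0,0.4],[0,0,0,-117.1,-112.3,0,0.4]])

```text
t: 0.93
eef_pos: [338.1, 250.1, 230.9]
ee_rot: [-180.0, -0.0, 160.4]
ft_force: [0.8, -0.8, -0.1]
grip_width: 0.402
gripper_force: 0.0
```

Run:
```python
from h import *
s=load('scene0.npz');im=s['frame'][:,:,::-1]
cv2.imwrite('pics/z1.png',cv2.resize(im[170:280,220:430],None,fx=3.8,fy=3.8,interpolation=cv2.INTER_CUBIC))
```

```text
(no output)
```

View pics/z1.png

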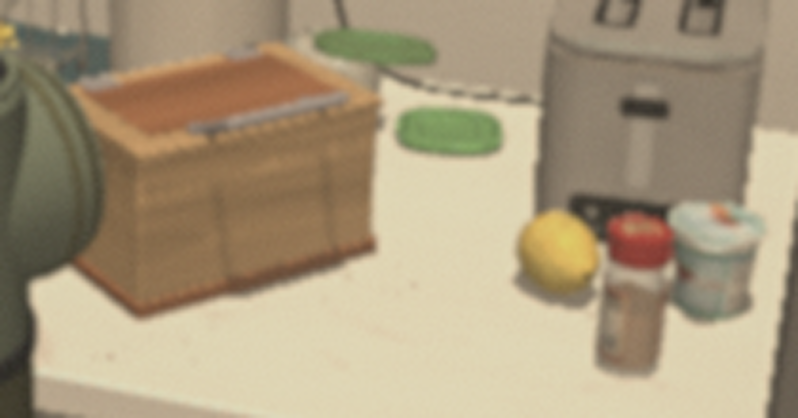

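The scene zoom matches the lid pose: right front corner at (378,98), handle from (190,128) to (345,98). The jar stands at (635,300) in front of the lemon and tub. I'll go above the handle and align.

>>> jog_arm(steps=[[0,0,0,-23.4,-22.5,0,0.3],[0,0,0,-46.8,-45,0,0.3],[0,0,0,-70.3,-67.4,0,0.3],[0,0,0,-93.7,-89.8,0,0.3],[0,0,0,-117.1,-112.3,0,0.3]])

```text
t: 1.35
eef_pos: [410.9, 105.0, 231.0]
ee_rot: [-180.0, -0.0, 160.4]
ft_force: [1.4, 0.3, 0.6]
grip_width: 0.301
gripper_force: 0.0
```

>>> jog_arm(steps=[[0,0,0,-23.4,-22.5,0,0.3],[0,0,0,-46.8,-45,0,0.3],[0,0,0,-70.3,-67.4,0,0.3],[0,0,0,-93.7,-89.8,0,0.3],[0,0,0,-117.1,-112.3,0,0.3]])

```text
t: 1.77
eef_pos: [483.6, -40.0, 230.8]
ee_rot: [180.0, -0.0, 160.4]
ft_force: [-0.1, -0.0, -0.1]
grip_width: 0.3
gripper_force: 0.0
```

>>> jog_arm(steps=[[0,0,6,0,0,0,0.3],[0,0,12,0,0,0,0.3],[0,0,18,0,0,0,0.3],[0,0,18,0,0,20,0.3],[0,0,18,0,0,40,0.3]], grip_n=25)

```text
t: 2.18
eef_pos: [484.5, -39.0, 191.9]
ee_rot: [179.9, 0.2, 142.4]
ft_force: [-0.1, 0.0, -0.9]
grip_width: 0.296
gripper_force: 0.0
```

>>> jog_arm(steps=[[0,0,0,0,0,0,0.3]])

```text
t: 2.27
eef_pos: [480.1, -37.7, 187.0]
ee_rot: [-179.8, -0.5, 142.4]
ft_force: [-0.8, -0.4, -0.8]
grip_width: 0.296
gripper_force: 0.0
```

Run:
```python
from station import robot
import cv2
from h import *
c=robot.read_camera('top');im=c['frame'][:,:,::-1]
cv2.imwrite('pics/z2.png',cv2.resize(im[130:240,210:400],None,fx=4.2,fy=4.2,interpolation=cv2.INTER_CUBIC))
print(robot.get_obs()['qpos'].round(1) if hasattr(robot.get_obs()['qpos'],'round') else robot.get_obs()['qpos'])
print(proj(c,[483.3,-39.2,152]))
```

```text
[-14.8   3.1 103.4  -0.   73.9 -67.2]
(np.float64(285.7447187690442), np.float64(203.42794759563185))
```

View pics/z2.png

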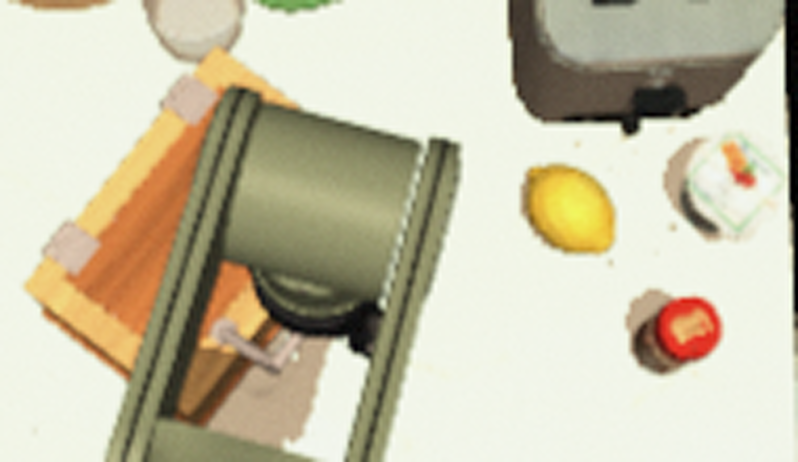

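The arm covers the handle at about (285,350); the jar, lemon and tub are untouched at (690,327), (570,210) and (730,185). I'll descend and pinch.

>>> jog_arm(steps=[[0,0,0,0,0,15,0.3],[0,0,0,0,0,30,0.3],[0,0,0,0,0,40,0.3],[0,0,0,0,0,46,0.3],[0,0,0,0,0,49,0.3]], grip_n=25)

```text
t: 2.73
eef_pos: [483.3, -38.4, 141.9]
ee_rot: [-180.0, -0.0, 142.4]
ft_force: [0.1, -0.7, 0.0]
grip_width: 0.3
gripper_force: 0.0
```

>>> jog_arm(steps=[[0,0,0,0,0,0,0.3],[0,0,0,0,0,0,0.3]])

```text
t: 2.9
eef_pos: [484.0, -38.6, 142.9]
ee_rot: [180.0, 0.1, 142.4]
ft_force: [0.1, -0.2, 1.0]
grip_width: 0.301
gripper_force: 0.0
```

>>> jog_arm(steps=[[0,0,0,0,0,0,0],[0,0,0,0,0,0,0],[0,0,0,0,0,0,0],[0,0,0,0,0,0,0],[0,0,0,0,0,0,0]], grip_n=25)

```text
t: 3.32
eef_pos: [484.2, -38.6, 143.2]
ee_rot: [180.0, 0.1, 142.4]
ft_force: [0.1, -0.2, 4.3]
grip_width: 0.102
gripper_force: 24.8
```

Run:
```python
import numpy as np
from scipy.spatial.transform import Rotation as Ro
# planar: tool y = box x, tool z = down ; box-plane coords (x,z)
R=172.6
def pose(th,ph):
    a=np.radians(170-th);b=R*np.array([np.cos(a),np.sin(a)])
    p=np.radians(ph);zt=np.array([np.sin(p),-np.cos(p)]);yt=np.array([np.cos(p),np.sin(p)])
    return b+9*zt,yt,zt
ends=[(0,0),(20,4),(40,10),(60,16),(80,23),(98,30)]
for (t0,p0),(t1,p1) in zip(ends,ends[1:]):
    P0,y0,z0=pose(t0,p0);rows=[]
    for k in range(1,6):
        P,_,_=pose(t0+(t1-t0)*k/5,p0+(p1-p0)*k/5);d=P-P0
        rows.append(f"{-(p1-p0)*k/5:.1f} 0 0 0 {d@y0:.1f} {d@z0:.1f} 0")
    print(';'.join(rows))
```

```text
-0.8 0 0 0 2.6 -11.8 0;-1.6 0 0 0 6.1 -23.4 0;-2.4 0 0 0 10.3 -34.7 0;-3.2 0 0 0 15.3 -45.7 0;-4.0 0 0 0 21.1 -56.4 0
-1.2 0 0 0 7.3 -9.7 0;-2.4 0 0 0 15.2 -19.0 0;-3.6 0 0 0 23.8 -27.7 0;-4.8 0 0 0 32.9 -35.7 0;-6.0 0 0 0 42.6 -43.2 0
-1.2 0 0 0 10.8 -5.7 0;-2.4 0 0 0 22.0 -10.6 0;-3.6 0 0 0 33.5 -14.7 0;-4.8 0 0 0 45.3 -18.0 0;-6.0 0 0 0 57.3 -20.6 0
-1.4 0 0 0 12.3 -0.4 0;-2.8 0 0 0 24.5 -0.0 0;-4.2 0 0 0 36.7 1.2 0;-5.6 0 0 0 48.8 3.3 0;-7.0 0 0 0 60.7 6.2 0
-1.4 0 0 0 10.1 4.5 0;-2.8 0 0 0 19.8 9.7 0;-4.2 0 0 0 29.2 15.4 0;-5.6 0 0 0 38.3 21.7 0;-7.0 0 0 0 46.9 28.5 0
```

>>> jog_arm(steps=[[-0.8,0,0,0,2.6,-11.8,0],[-1.6,0,0,0,6.1,-23.4,0],[-2.4,0,0,0,10.3,-34.7,0],[-3.2,0,0,0,15.3,-45.7,0],[-4.0,0,0,0,21.1,-56.4,0]])

```text
t: 3.73
eef_pos: [496.4, -22.5, 199.9]
ee_rot: [176.0, 0.1, 142.4]
ft_force: [-0.0, -5.8, -0.7]
grip_width: 0.101
gripper_force: 24.4
```

>>> jog_arm(steps=[[-1.2,0,0,0,7.3,-9.7,0],[-2.4,0,0,0,15.2,-19.0,0],[-3.6,0,0,0,23.8,-27.7,0],[-4.8,0,0,0,32.9,-35.7,0],[-6.0,0,0,0,42.6,-43.2,0]])

```text
t: 4.15
eef_pos: [519.7, 7.9, 247.3]
ee_rot: [170.2, 0.1, 142.4]
ft_force: [-5.3, -8.0, 3.2]
grip_width: 0.102
gripper_force: 24.7
```

>>> jog_arm(steps=[[-1.2,0,0,0,10.8,-5.7,0],[-2.4,0,0,0,22.0,-10.6,0],[-3.6,0,0,0,33.5,-14.7,0],[-4.8,0,0,0,45.3,-18.0,0],[-6.0,0,0,0,57.3,-20.6,0]])

```text
t: 4.57
eef_pos: [553.3, 52.1, 276.8]
ee_rot: [163.9, 0.1, 142.4]
ft_force: [-0.6, -3.1, 3.8]
grip_width: 0.107
gripper_force: 26.1
```

Run:
```python
from station import robot
o=robot.get_obs();print(o['qpos'],o['ft_force'])
import cv2
for n in('scene',):
    c=robot.read_camera(n);cv2.imwrite('pics/s1.png',c['frame'][:,:,::-1])
```

```text
[-11.92035572   1.11269753  96.2416      14.94381687  75.9209398
 -67.15178379] [-0.57321383 -3.10736671  3.81919265]
```

View pics/s1.png

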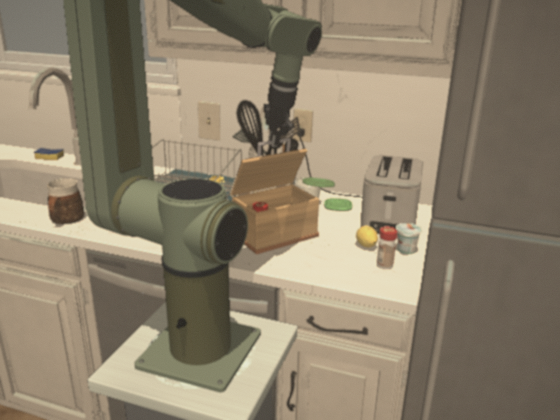

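The lid is at about 60° with the handle held. The stored jar's red cap shows inside the box's left end at (260,207), and the wrist, near (300,35), stays clear of the cabinet. I'll carry on.

>>> jog_arm(steps=[[-1.4,0,0,0,12.3,-0.4,0],[-2.8,0,0,0,24.5,0,0],[-4.2,0,0,0,36.7,1.2,0],[-5.6,0,0,0,48.8,3.3,0],[-7.0,0,0,0,60.7,6.2,0]])

```text
t: 5.03
eef_pos: [589.8, 100.0, 285.2]
ee_rot: [156.9, -0.0, 142.4]
ft_force: [1.3, -1.6, 0.1]
grip_width: 0.099
gripper_force: 27.1
```

>>> jog_arm(steps=[[-1.4,0,0,0,10.1,4.5,0],[-2.8,0,0,0,19.8,9.7,0],[-4.2,0,0,0,29.2,15.4,0],[-5.6,0,0,0,38.3,21.7,0],[-7.0,0,0,0,46.9,28.5,0]])

```text
t: 5.45
eef_pos: [622.6, 143.2, 277.0]
ee_rot: [149.9, -0.1, 142.4]
ft_force: [-1.6, -1.8, -1.0]
grip_width: 0.098
gripper_force: 27.1
```

>>> jog_arm(steps=[[0,0,0,0,0,0,0],[0,0,0,0,0,0,0]])

```text
t: 5.62
eef_pos: [622.2, 142.7, 277.1]
ee_rot: [150.0, -0.1, 142.4]
ft_force: [0.5, 0.4, 0.8]
grip_width: 0.097
gripper_force: 27.2
```

>>> jog_arm(steps=[[0,0,0,0,0,0,0.3],[0,0,0,0,0,0,0.3],[0,0,0,0,0,0,0.3],[0,0,0,0,0,-4,0.3],[0,0,0,0,0,-12,0.3]])

```text
t: 6.03
eef_pos: [617.9, 137.4, 287.4]
ee_rot: [150.1, -0.1, 142.4]
ft_force: [0.0, -0.6, 0.1]
grip_width: 0.297
gripper_force: 0.0
```

>>> jog_arm(steps=[[0,0,0,0,0,-20,0.3],[0,0,0,0,0,-40,0.3],[0,0,0,0,0,-60,0.3],[0,0,0,0,-20,-80,0.3],[0,0,0,0,-40,-90,0.3]])

```text
t: 6.45
eef_pos: [570.9, 73.2, 350.8]
ee_rot: [149.8, 0.4, 142.5]
ft_force: [0.9, 0.6, -0.3]
grip_width: 0.3
gripper_force: 0.0
```

Run:
```python
from station import robot
import cv2
o=robot.get_obs();print(o['qpos'],o['ft_force'])
from h import *
for n in('scene','top'):
    c=robot.read_camera(n);cv2.imwrite(f'pics/{n}2.png',c['frame'][:,:,::-1]);np.savez(f'{n}2.npz',**c)
a=cv2.imread('pics/scene2.png')[140:270,190:330];b=cv2.imread('pics/top2.png')[110:240,200:340]
cv2.imwrite('pics/z3.png',np.hstack([cv2.resize(i,None,fx=2.85,fy=2.85,interpolation=cv2.INTER_CUBIC) for i in(a,b)]))
```

```text
[-16.66737341  -3.54071075  95.69963207  28.60513303  77.46952335
 -72.99030131] [ 0.89548963  0.57271322 -0.33940367]
```

View pics/z3.png

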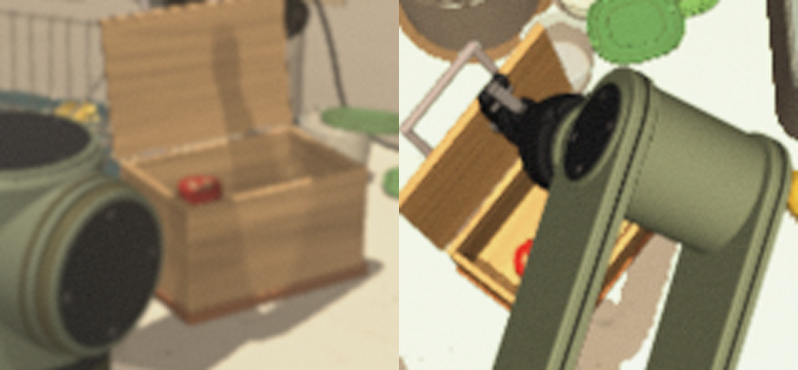

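The lid rests open behind the gripper. The stored jar's cap is in the box's left end, about (200,188) in the left crop and (525,258) in the right crop, partly hidden. I'll compute the positions and the moves to the loose jar.

Add to h.py:
```python
from scipy.spatial.transform import Rotation as Ro
def rel(o,p,rpy=None):
    R=Ro.from_euler('xyz',o['ee_rot'],degrees=True)
    d=R.inv().apply(np.array(p)-np.array(o['eef_pos']))
    w=(R.inv()*Ro.from_euler('xyz',rpy,degrees=True)).as_rotvec(degrees=True) if rpy is not None else np.zeros(3)
    return d.round(1),w.round(1)
```

Run:
```python
from h import *
from station import robot
c=load('top0.npz')
print('lemon',onz(c,210+136.,180,29),'tub',onz(c,382,174,72))
c2=load('top2.npz');print('stored',onz(c2,244.2,200.5,114))
o=robot.get_obs();print(o['eef_pos'],o['ee_rot'])
print(rel(o,[500,-30,330],[180,0,142.4]))
R=Ro.from_euler('xyz',[180,0,142.4],degrees=True).inv()
print(R.apply([477.4-500,-291+30,-130]), R.apply([477.4-500,-291+30,0]))
```

```text
lemon [ 575.94730451 -226.17918344   29.        ] tub [ 585.57792834 -327.49144774   72.        ]
stored [497.19690863  79.49466107 114.        ]
[569.5032498   71.89683653 347.76413686] [1.50008439e+02 1.47644071e-01 1.42240047e+02]
(array([  -7.4, -115.5,  -46.1]), array([30. ,  0.2, -0.1]))
[-141.34214184 -220.57687762  130.        ] [-1.41342142e+02 -2.20576878e+02 -2.70128767e-14]
```

>>> jog_arm(steps=[[6,0,0,-1.5,-23.1,-9.2,0.85],[12,0,0,-3,-46.2,-18.4,0.85],[18,0,0,-4.5,-69.3,-27.6,0.85],[24,0,0,-6,-92.4,-36.8,0.85],[30,0,0,-7.4,-115.5,-46.1,0.85]])

```text
t: 6.97
eef_pos: [501.0, -28.7, 329.8]
ee_rot: [-179.8, 0.1, 142.4]
ft_force: [0.4, 0.1, -1.0]
grip_width: 0.848
gripper_force: 0.0
```

>>> jog_arm(steps=[[0,0,0,-14,-22,13,0.85],[0,0,0,-28,-44,26,0.85],[0,0,0,-42,-66,39,0.85],[0,0,0,-56,-88,52,0.85],[0,0,0,-70,-110,65,0.85]])

```text
t: 7.38
eef_pos: [489.6, -158.4, 263.2]
ee_rot: [180.0, 0.0, 142.4]
ft_force: [-0.3, -0.2, 0.4]
grip_width: 0.853
gripper_force: 0.0
```

>>> jog_arm(steps=[[0,0,0,-14,-22,13,0.85],[0,0,0,-28,-44,26,0.85],[0,0,0,-42,-66,39,0.85],[0,0,0,-56,-88,52,0.85],[0,0,0,-70,-110,65,0.85]])

```text
t: 7.8
eef_pos: [478.0, -288.6, 198.0]
ee_rot: [180.0, 0.0, 142.4]
ft_force: [0.5, -0.1, -0.9]
grip_width: 0.849
gripper_force: 0.0
```

>>> jog_arm(steps=[[0,0,0,0,0,0,0.85],[0,0,0,0,0,0,0.85]])

```text
t: 7.97
eef_pos: [477.3, -288.0, 197.4]
ee_rot: [180.0, -0.1, 142.3]
ft_force: [0.4, 0.2, 0.0]
grip_width: 0.852
gripper_force: 0.0
```

Run:
```python
from station import robot
import cv2
from h import *
o=robot.get_obs();print(o['qpos'])
for n in('scene','top'):
    c=robot.read_camera(n);cv2.imwrite(f'pics/{n}3.png',c['frame'][:,:,::-1]);np.savez(f'{n}3.npz',**c)
a=cv2.imread('pics/scene3.png')[130:290,230:430];b=cv2.imread('pics/top3.png')[110:270,205:405]
cv2.imwrite('pics/z4.png',np.hstack([cv2.resize(i,None,fx=2,fy=2,interpolation=cv2.INTER_CUBIC) for i in(a,b)]))
print(rel(o,[477.4,-291,200],[180,0,142.4]))
```

```text
[-4.00253557e+01  1.15181738e+01  9.28550344e+01  4.51666366e-02
  7.57580522e+01 -9.23069453e+01]
(array([-1.9, -2.3, -2.6]), array([ 0. , -0.1, -0.1]))
```

View pics/z4.png

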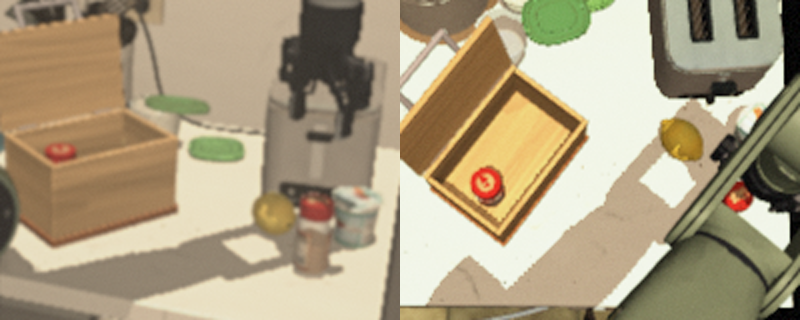

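The scene crop shows the fingers above the jar with matching offset, so the top-view fix holds. The top crop shows the open box with the stored jar's cap at (487,183). I'll descend onto the loose jar and grip it.

>>> jog_arm(steps=[[0,0,0,-1.5,-2,30,0.85],[0,0,0,-1.5,-2,60,0.85],[0,0,0,-1.5,-2,90,0.85],[0,0,0,-1.5,-2,120,0.85],[0,0,0,-1.5,-2,141,0.85]], grip_n=35)

```text
t: 8.48
eef_pos: [477.7, -288.0, 55.9]
ee_rot: [180.0, -0.1, 142.5]
ft_force: [-0.0, -0.1, 0.3]
grip_width: 0.852
gripper_force: 0.0
```

>>> jog_arm(steps=[[0,0,0,0,0,0,0.85],[0,0,0,0,0,0,0],[0,0,0,0,0,0,0],[0,0,0,0,0,0,0],[0,0,0,0,0,0,0]], grip_n=35)

```text
t: 8.9
eef_pos: [479.6, -291.2, 60.0]
ee_rot: [-180.0, 0.3, 142.4]
ft_force: [-1.0, -0.1, 3.4]
grip_width: 0.514
gripper_force: 35.3
```

>>> jog_arm(steps=[[0,0,0,0,0,0,0],[0,0,0,0,0,0,0],[0,0,0,0,0,0,0]], grip_n=35)

```text
t: 9.15
eef_pos: [479.5, -291.4, 59.9]
ee_rot: [180.0, 0.3, 142.4]
ft_force: [0.8, 0.8, 6.5]
grip_width: 0.509
gripper_force: 35.1
```

Run:
```python
from h import *
c=load('top3.npz');O=np.array([543.2,40.2,0]);a=np.radians(52.5);X=np.array([np.cos(a),np.sin(a),0]);Y=np.array([-X[1],X[0],0])
im=c['frame'];hsv=cv2.cvtColor(im,cv2.COLOR_RGB2HSV)
m=(((hsv[...,0]<8)|(hsv[...,0]>172))&(hsv[...,1]>150)&(hsv[...,2]>80)).astype(np.uint8);m[:,:235]=0;m[:,262:]=0;m[:188]=0;m[215:]=0
n,l,s,ce=cv2.connectedComponentsWithStats(m);i=1+np.argmax(s[1:,4]);p=onz(c,*ce[i],114);print(s[i],ce[i],p,'box',(p-O)@X,(p-O)@Y)
# rim corners (outer, z=122) seen: right corner, bottom corner
for z,q in((122,(587,122)),(122,(503,240)),(122,(513,68))):
    p=onz(c,205+(q[0]-400)/2,110+q[1]/2,z);print((p-O)@X,(p-O)@Y)
t=O-8*X-42*Y;print('target',t)
```

```text
[241 194  15  17 134] [248.09701493 201.71641791] [493.70721875  68.2678485  114.        ] box -7.8615748797895115 56.35188688897037
-68.34076292614938 -101.83434799922173
-77.93915653548461 105.75883070839025
65.40208542967778 -99.9378702246776
target [571.65074886   8.28519326   0.        ]
```

>>> jog_arm(steps=[[0,0,0,0,0,-10,0],[0,0,0,0,0,-35,0],[0,0,0,0,0,-70,0],[0,0,0,0,0,-110,0],[0,0,0,0,0,-150,0]])

```text
t: 9.57
eef_pos: [476.6, -289.3, 208.5]
ee_rot: [-180.0, -0.2, 142.4]
ft_force: [1.6, -1.0, -1.4]
grip_width: 0.513
gripper_force: 36.1
```

>>> jog_arm(steps=[[0,0,0,0,0,-15,0],[0,0,0,0,0,-20,0],[0,0,0,0,0,-20,0]])

```text
t: 9.82
eef_pos: [478.2, -290.6, 229.4]
ee_rot: [-180.0, 0.2, 142.4]
ft_force: [1.4, -0.1, -1.1]
grip_width: 0.515
gripper_force: 36.1
```

Run:
```python
from h import *
from station import robot
o=robot.get_obs();print(o['eef_pos'],o['ee_rot'],rel(o,[571.7,8.3,226],[180,0,142.4]))
```

```text
[ 478.22544472 -290.5584065   229.38208595] [-179.99019223    0.2003369   142.41400605] (array([108.2, 293.8,   3. ]), array([-0. ,  0.2,  0. ]))
```

>>> jog_arm(steps=[[0,0,0,4,10,0,0],[0,0,0,11,29,0,0],[0,0,0,19,52,0,0],[0,0,0,28,77,0,0],[0,0,0,37,101,0,0]])

```text
t: 10.23
eef_pos: [508.3, -184.8, 223.8]
ee_rot: [-180.0, -0.4, 142.4]
ft_force: [0.9, 0.1, -1.6]
grip_width: 0.513
gripper_force: 36.1
```

>>> jog_arm(steps=[[0,0,0,9,25,0,0],[0,0,0,18,50,0,0],[0,0,0,27,74,0,0],[0,0,0,36,98,0,0],[0,0,0,45,121,0,0]])

```text
t: 10.65
eef_pos: [546.2, -61.4, 223.8]
ee_rot: [-179.9, -0.4, 142.4]
ft_force: [0.8, -0.4, -0.1]
grip_width: 0.513
gripper_force: 36.1
```

>>> jog_arm(steps=[[0,0,0,8,22,0,0],[0,0,0,15,42,0,0],[0,0,0,21,58,0,0],[0,0,0,25,68,0,0],[0,0,0,26,72,0,0]])

```text
t: 11.07
eef_pos: [569.9, 11.1, 224.5]
ee_rot: [-179.9, -0.3, 142.5]
ft_force: [0.3, -0.2, -0.9]
grip_width: 0.515
gripper_force: 36.1
```

>>> jog_arm(steps=[[0,0,0,0,0,0,0],[0,0,0,0,0,0,0],[0,0,0,0,0,0,0]])

```text
t: 11.32
eef_pos: [571.0, 7.9, 226.8]
ee_rot: [-179.9, -0.0, 142.4]
ft_force: [0.0, -1.4, -1.6]
grip_width: 0.512
gripper_force: 36.1
```

Run:
```python
from station import robot
import cv2
from h import *
o=robot.get_obs();print(o['qpos'])
for n in('scene','top'):
    c=robot.read_camera(n);cv2.imwrite(f'pics/{n}4.png',c['frame'][:,:,::-1]);np.savez(f'{n}4.npz',**c)
a=cv2.imread('pics/scene4.png')[90:250,210:410];b=cv2.imread('pics/top4.png')[110:270,205:405]
cv2.imwrite('pics/z5.png',np.hstack([cv2.resize(i,None,fx=2,fy=2,interpolation=cv2.INTER_CUBIC) for i in(a,b)]))
print(rel(o,[571.7,8.3,226],[180,0,142.4]))
```

```text
[-7.87038106e+00  1.16098065e+01  8.91300638e+01 -2.75680236e-02
  7.93188888e+01 -6.02222410e+01]
(array([-0.3,  0.7,  0.8]), array([-0.1, -0. , -0. ]))
```

View pics/z5.png

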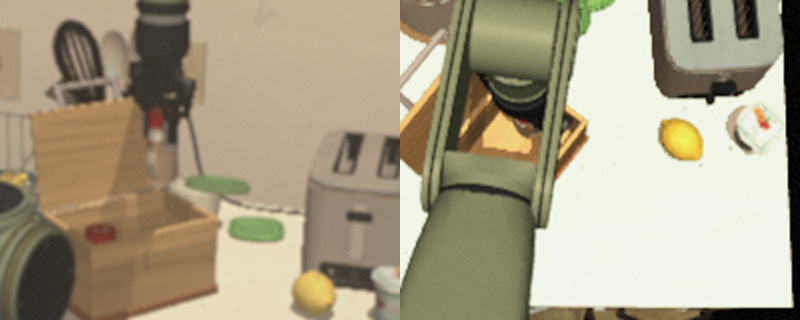

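The scene crop shows the jar upright in the gripper at (158,150), above the right part of the box; the lid is open and the lemon and tub are in place. I'll descend into the box and finish slowly.

>>> jog_arm(steps=[[0,0,0,0,0,15,0],[0,0,0,0,0,40,0],[0,0,0,0,0,65,0],[0,0,0,0,0,85,0],[0,0,0,0,0,100,0]])

```text
t: 11.83
eef_pos: [570.1, 8.0, 125.3]
ee_rot: [-179.9, -0.1, 142.3]
ft_force: [-0.6, -0.6, -1.5]
grip_width: 0.513
gripper_force: 36.1
```

>>> jog_arm(steps=[[0,0,0,0,0,16,0],[0,0,0,0,0,30,0],[0,0,0,0,0,42,0],[0,0,0,0,0,50,0],[0,0,0,0,0,54,0]])

```text
t: 12.25
eef_pos: [571.0, 8.4, 72.9]
ee_rot: [-180.0, -0.1, 142.4]
ft_force: [-2.4, 3.0, 11.9]
grip_width: 0.516
gripper_force: 35.6
```

>>> jog_arm(steps=[[0,0,0,0,0,1,0],[0,0,0,0,0,2,0],[0,0,0,0,0,3,0],[0,0,0,0,0,4,0],[0,0,0,0,0,4,0]])

```text
t: 12.67
eef_pos: [573.2, 9.2, 70.4]
ee_rot: [179.8, 0.2, 142.4]
ft_force: [4.4, 3.1, -0.2]
grip_width: 0.511
gripper_force: 38.0
```

>>> jog_arm(steps=[[0,0,0,0,0,0,0],[0,0,0,0,0,0,0]])

```text
t: 12.83
eef_pos: [573.2, 9.4, 70.2]
ee_rot: [179.8, 0.2, 142.4]
ft_force: [4.5, 3.3, 0.0]
grip_width: 0.511
gripper_force: 38.0
```

>>> jog_arm(steps=[[0,0,0,0,0,0.5,0],[0,0,0,0,0,1,0]], grip_n=25)

```text
t: 13.0
eef_pos: [573.4, 9.4, 69.7]
ee_rot: [179.8, 0.2, 142.4]
ft_force: [3.9, 4.5, 2.9]
grip_width: 0.505
gripper_force: 37.9
```

>>> jog_arm(steps=[[0,0,0,0,0,0.5,0],[0,0,0,0,0,1,0]], grip_n=20)

```text
t: 13.17
eef_pos: [573.6, 9.4, 68.9]
ee_rot: [179.8, 0.2, 142.4]
ft_force: [3.8, 5.5, 3.6]
grip_width: 0.51
gripper_force: 37.8
```

>>> jog_arm(steps=[[0,0,0,0,0,0.5,0],[0,0,0,0,0,1,0]], grip_n=20)

```text
t: 13.33
eef_pos: [573.9, 9.5, 68.1]
ee_rot: [179.8, 0.2, 142.4]
ft_force: [5.3, 5.0, 2.2]
grip_width: 0.515
gripper_force: 37.9
```

Run:
```python
from h import *
from station import robot
for k in ('top','scene'):
    c=robot.read_camera(k);im=c['frame'];hsv=cv2.cvtColor(im,cv2.COLOR_RGB2HSV)
    m=(((hsv[...,0]<8)|(hsv[...,0]>172))&(hsv[...,1]>120)&(hsv[...,2]>50)).astype(np.uint8)
    n,l,s,ce=cv2.connectedComponentsWithStats(m)
    for i in range(1,n):
        if s[i,4]>15 and 200<ce[i][0]<350 and 130<ce[i][1]<240: print(k,s[i],ce[i].round(1))
    for z in(114,95):print(proj(c,[571.7,8.3,z]))
```

```text
(np.float64(269.23396482956645), np.float64(175.1437411321716))
(np.float64(269.40821856535484), np.float64(176.54360030414696))
scene [282 197   8   8  47] [285.6 200.9]
scene [253 204  14   8  70] [259.7 207.5]
(np.float64(287.66326779229445), np.float64(198.19543761373))
(np.float64(287.5154145691952), np.float64(204.22605466915803))
```

>>> jog_arm(steps=[[0,0,0,0,0,0.5,0],[0,0,0,0,0,1,0]], grip_n=20)

```text
t: 13.6
eef_pos: [574.1, 9.5, 67.9]
ee_rot: [179.8, 0.2, 142.4]
ft_force: [0.6, 4.4, 11.0]
grip_width: 0.511
gripper_force: 38.4
```

>>> jog_arm(steps=[[0,0,0,0,0,0.5,0],[0,0,0,0,0,1,0]], grip_n=20)

```text
t: 13.77
eef_pos: [574.1, 9.5, 67.9]
ee_rot: [179.8, 0.2, 142.4]
ft_force: [-1.5, 6.0, 16.8]
grip_width: 0.51
gripper_force: 38.7
```

Run:
```python
from station import robot
import cv2
from h import *
c=robot.read_camera('scene');a=c['frame'][140:260,210:350,::-1]
cv2.imwrite('pics/z6.png',cv2.resize(a,None,fx=4.8,fy=4.8,interpolation=cv2.INTER_CUBIC))
```

```text
(no output)
```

View pics/z6.png

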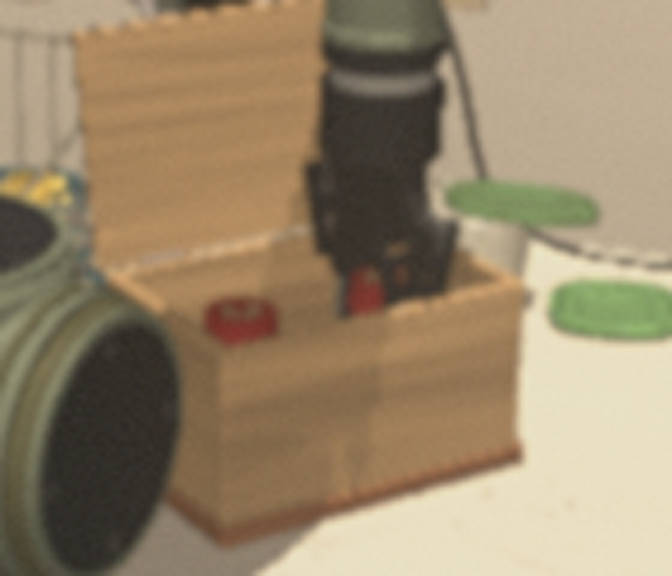

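The jar is flat on the floor: z stopped at 67.9 while the force rose. Its cap shows at (365,292), to the right of the stored cap at (240,318), and the lid is still open. I'll relieve the preload and release.

>>> jog_arm(steps=[[0,0,0,0,0,-1,0],[0,0,0,0,0,-2,0],[0,0,0,0,0,-2,0]], grip_n=20)

```text
t: 14.07
eef_pos: [573.8, 9.7, 68.0]
ee_rot: [179.8, 0.2, 142.4]
ft_force: [4.5, 5.0, 3.0]
grip_width: 0.515
gripper_force: 37.9
```

>>> jog_arm(steps=[[0,0,0,0,0,0,0.52],[0,0,0,0,0,0,0.54],[0,0,0,0,0,0,0.58],[0,0,0,0,0,0,0.62],[0,0,0,0,0,0,0.66]])

```text
t: 14.48
eef_pos: [577.6, 13.6, 69.6]
ee_rot: [179.1, 0.4, 142.4]
ft_force: [11.5, 17.4, 5.2]
grip_width: 0.659
gripper_force: 1.9
```

>>> jog_arm(steps=[[0,0,0,0,0,0,0.7],[0,0,0,0,0,0,0.7]])

```text
t: 14.65
eef_pos: [578.5, 14.7, 69.4]
ee_rot: [179.0, 0.4, 142.4]
ft_force: [15.0, 19.9, -0.3]
grip_width: 0.698
gripper_force: 4.1
```

The handle-side knuckle is touching the box's front wall. I'll narrow the opening to just clear the jar, centre the gripper and rise slowly.

>>> jog_arm(steps=[[0,0,0,0,1,0,0.64],[0,0,0,0,2,0,0.58],[0,0,0,0,2.5,0,0.57],[0,0,0,0,2.5,0,0.57]])

```text
t: 14.98
eef_pos: [575.0, 11.6, 67.6]
ee_rot: [179.8, 0.2, 142.4]
ft_force: [4.5, 5.2, 2.7]
grip_width: 0.572
gripper_force: 0.3
```

>>> jog_arm(steps=[[0,0,0,0,0,-2,0.57],[0,0,0,0,0,-4,0.57]])

```text
t: 15.15
eef_pos: [573.5, 11.7, 70.4]
ee_rot: [179.9, 0.0, 142.4]
ft_force: [1.4, 2.1, -0.8]
grip_width: 0.566
gripper_force: 0.0
```

Forces are near zero, so I'll keep rising.

>>> jog_arm(steps=[[0,0,0,0,0,-3,0.57],[0,0,0,0,0,-7,0.57],[0,0,0,0,0,-12,0.57],[0,0,0,0,0,-18,0.58],[0,0,0,0,0,-25,0.6]])

```text
t: 15.57
eef_pos: [572.4, 10.3, 95.6]
ee_rot: [-179.9, -0.0, 142.4]
ft_force: [0.3, -0.1, -0.1]
grip_width: 0.596
gripper_force: 0.0
```

>>> jog_arm(steps=[[0,0,0,0,0,-10,0.6],[0,0,0,0,0,-25,0.6],[0,0,0,0,0,-45,0.6],[0,0,0,0,0,-70,0.6],[0,0,0,0,0,-100,0.6]])

```text
t: 15.98
eef_pos: [571.7, 10.7, 195.7]
ee_rot: [-179.9, -0.1, 142.4]
ft_force: [0.5, 0.1, -0.6]
grip_width: 0.601
gripper_force: 0.0
```

Run:
```python
from h import *
from station import robot
for k in ('top','scene'):
    c=robot.read_camera(k);im=c['frame'];hsv=cv2.cvtColor(im,cv2.COLOR_RGB2HSV)
    m=(((hsv[...,0]<8)|(hsv[...,0]>172))&(hsv[...,1]>120)&(hsv[...,2]>50)).astype(np.uint8)
    n,l,s,ce=cv2.connectedComponentsWithStats(m)
    for i in range(1,n):
        if s[i,4]>15 and 200<ce[i][0]<350 and 130<ce[i][1]<240: print(k,s[i],ce[i].round(1))
o=robot.get_obs();print(o['eef_pos'],rel(o,[470,-120,260]),rel(o,[440,-250,260]))
```

```text
top [262 172  12  11  69] [267.3 178.3]
scene [283 197  14   8  70] [288.3 200.6]
scene [253 204  14   8  68] [259.6 207.6]
[577.1796103   10.09160597 202.76098987] (array([   4.9, -168.1,  -58.4]), array([0., 0., 0.])) (array([ -50.6, -289.4,  -58.5]), array([0., 0., 0.]))
```

>>> jog_arm(steps=[[0,0,0,0,-5,-25,0.6],[0,0,0,0,-20,-45,0.6],[0,0,0,-5,-45,-58,0.6],[0,0,0,-10,-75,-58,0.6],[0,0,0,-18,-105,-58,0.6]])

```text
t: 16.5
eef_pos: [523.1, -84.0, 255.2]
ee_rot: [180.0, 0.2, 142.5]
ft_force: [0.8, -0.2, -0.2]
grip_width: 0.601
gripper_force: 0.0
```

>>> jog_arm(steps=[[0,0,0,-6,-35,0,0.6],[0,0,0,-12,-70,0,0.6],[0,0,0,-18,-105,0,0.6],[0,0,0,-24,-140,0,0.6],[0,0,0,-32,-184,0,0.6]])

```text
t: 16.92
eef_pos: [436.7, -246.6, 253.7]
ee_rot: [180.0, 0.0, 142.5]
ft_force: [1.2, -0.3, -0.2]
grip_width: 0.602
gripper_force: 0.0
```

>>> jog_arm(steps=[[0,0,0,0,0,0,0.6],[0,0,0,0,0,0,0.6],[0,0,0,0,0,0,0.6]])

```text
t: 17.17
eef_pos: [437.5, -245.9, 253.4]
ee_rot: [180.0, -0.0, 142.4]
ft_force: [-0.3, 0.3, -0.5]
grip_width: 0.599
gripper_force: 0.0
```

Run:
```python
from h import *
from station import robot
O=np.array([543.2,40.2,0]);a=np.radians(52.5);X=np.array([np.cos(a),np.sin(a),0]);Y=np.array([-X[1],X[0],0])
for k in ('top','scene'):
    c=robot.read_camera(k);im=c['frame'];hsv=cv2.cvtColor(im,cv2.COLOR_RGB2HSV);old=load(k+'0.npz')['frame']
    m=(((hsv[...,0]<8)|(hsv[...,0]>172))&(hsv[...,1]>120)&(hsv[...,2]>50)).astype(np.uint8)
    n,l,s,ce=cv2.connectedComponentsWithStats(m)
    for i in range(1,n):
        if s[i,4]>15 and 200<ce[i][0]<350 and 130<ce[i][1]<240:
            p=onz(c,*ce[i],114);print(k,s[i],ce[i].round(1),*([(p-O)@X,(p-O)@Y] if k=='top' else []))
    for nm,im2 in(('old',old),('new',im)):
        h=cv2.cvtColor(im2,cv2.COLOR_RGB2HSV);y=((h[...,0]>20)&(h[...,0]<34)&(h[...,1]>150)&(h[...,2]>70)).astype(np.uint8)
        y[:,:325]=0;n,l,s,ce=cv2.connectedComponentsWithStats(y);i=1+np.argmax(s[1:,4]);print(k,nm,'lemon',s[i],ce[i].round(1))
    if k=='scene':
        d=np.abs(im.astype(int)-old).max(2);print('tub diff',np.median(d[222:252,396:420]))
    else:
        d=np.abs(im.astype(int)-old).max(2);print('mug diff',np.median(d[228:268,165:208]), 'tub',np.median(d[160:188,370:396]))
```

```text
top [262 168  15  15 128] [269.3 175.6] -9.040426636694399 -41.011259774777926
top [241 194  15  17 136] [248.1 201.9] -8.130029473689873 56.83347803086883
top old lemon [336 170  20  20 327] [345.4 179.5]
top new lemon [336 170  20  20 228] [344.9 178.6]
mug diff 2.0 tub 97.0
scene [283 197  14   8  72] [288.8 200.4]
scene [253 203  15   8  73] [259.9 206.8]Traceback (most recent call last):
  File "<stdin>", line 13, in <module>
    return _wrapfunc(a, 'argmax', axis=axis, out=out, **kwds)
    return bound(*args, **kwds)
ValueError: attempt to get argmax of an empty sequence
```

Both caps show the same upright outline at the right height, the lemon and mug are unmoved, and the arm is clear. Handing in.

```bash
python3 -c "
from station import robot
print(robot.hand_in())"
```

```text
the job is handed in; nothing more can be done
None
```

I handed the job in at about 17 s: the lid is open on its stop and the loose jar stands upright in the box, about 98 mm from the stored jar. The handle-side finger linkage pressed the box's front wall at up to about 25 N during release. Final images show the lemon and mug unmoved; the arm blocked the last view of the tub, which was last seen in place just before I lowered the jar.

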